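Move a drained tea strainer across the split rack to the service bar

TASK

The orange tea strainer has drained: slide it along its bar of the split utensil rack to the open end, lift it over the upturned end stop, thread its hanging slot onto the facing service bar and slide it fully home against that bar's clamp head, then let it hang there. The service bar's clamp was set by hand, so feel for its height. Work gently, without forcing or bending the thin bars, and leave the blue strainer and the things on the counter alone.

Things in the scene. Friction and masses are not known exactly. Their poses are not given: they have to be found in the camera images.
- rack: Fixed split utensil rack: tray base 150 x 580 mm, near each end a 16 mm post, 311 mm high, with a black clamp head whose round nose (20 mm) holds a level round bar, 6 mm thick. Origin: centre of base underside; x across, y along both bars (on x = 0), z up. The bars point at each other and end in upturned stops. They give about 0.4 mm per N at the stops up and down, 0.2 lengthways; 15 N spoils them.
- drain_stop (a point): Rounded top of the end stop of the drain bar (the bar at +y, where the strainers hang): the 6 mm bar turns straight up here, 14 mm above the bar's top. In the rack's frame: y = +30 mm, z = 317 mm. The drain bar runs from the stop to its clamp head's nose at y = +235 mm; its axis is 300 mm high, its top 303 mm.
- service_stop (a point): Fixed mark on the rack, not on the bar: where the service bar's axis would meet its end stop with its clamp at middle height (rack frame y = -30, z = 300 mm). The true bar is level and exactly on this line seen from above, but its clamp was set by hand: 0 to 12 mm higher or lower, unmeasured; see or feel for it. Same 6 mm bar and 14 mm upturned stop; 54 mm free between both stops.
- service_home (a point): Front of the service clamp head's round nose (20 mm thick, 12 mm long), on the bar's axis at middle height (rack frame y = -235, z = 300 mm; true height 288 to 312 mm like the bar). Fixed mark. The clamp (24 x 30 x 26 mm) holds its height under 50 N. At home the strainer's handle face touches the nose, its origin then at y = -229 mm.
- strainer: Orange tea strainer to move, 0.11 to 0.22 kg, 236 mm long, on the drain bar. Origin: middle of the top of its hanging slot, where the bar bears; z up the handle, x its width, y its thickness and through the slot. Handle 30 x 12 mm, from 10 mm above to 104 mm below the origin. Slot 14 mm wide, 24 mm high (origin downwards), 12 mm through, closed all round: it leaves a bar only over the end stop.
- strainer_grip (a point): Middle of the orange handle, 32 mm below the strainer's origin, just below the slot: can be taken from above by the two narrow edges, 30 mm apart along the strainer's x, with a finger down each side of the bar (room: 25 to 40 mm below the origin). Below hangs an 84 mm hoop, centre 184 mm below the origin, with a mesh bowl bulging 28 mm to +y.
- strainer_b: Strainer with a blue handle, same shape, origin and axes, hanging on the drain bar near its clamp head, 60 mm or more behind the orange one. To be left alone.
- mug: Clear glass mug, 76 mm diameter, 100 mm high, handle to +y; origin at the centre of its underside. Stands behind the rack; to be left alone.
- jug: Steel milk jug, 80 mm diameter, 95 mm high, handle to +y; origin at the centre of its underside. Stands behind the rack; to be left alone.
- jar: Clear jar with a red lid, 76 mm diameter, 110 mm high; origin at the centre of its underside. Stands in front of the rack (robot side); to be left alone.
There are look-alikes about, which are no part of the job. What is shaped like the strainer but pink is not meant.

How it is judged (in metres and radians):
On the way, in this order (a step that is already met when the one before it is completed fails the run):
1. the orange strainer has been lifted over the drain bar's end stop into the gap between the two bars (y of strainer in the frame of rack below 0.019 m and z of strainer in the frame of rack above 0.27 m), for 0.1 s.
2. its slot is threaded on the service bar, past the end stop (y of strainer in the frame of rack below -0.045 m and x of strainer in the frame of rack between -0.009 and 0.009 m and z of strainer in the frame of rack between 0.285 and 0.336 m), for 0.1 s.
At the end, for the whole second after the job is handed in: the orange strainer hangs by its slot on the service bar, released, upright within 0.15 rad and at rest, with its handle within 3.5 mm of the clamp head; the blue strainer still hangs on the drain bar (y of strainer in the frame of rack between -0.232 and -0.2255 m and x of strainer in the frame of rack between -0.008 and 0.008 m and z of strainer in the frame of rack between 0.285 and 0.321 m and contact force between strainer and rack above 0.5 N and angle between strainer's own z axis and vertical below 0.15 rad and linear speed of strainer below 0.05 m/s and angular speed of strainer below 0.5 rad/s and y of strainer_b in the frame of rack above 0.15 m and z of strainer_b in the frame of rack above 0.29 m); the robot touches nothing.
It fails at once if the rack and the orange strainer press on one another with more than 15 N (contact force between strainer and rack above 15 N).
It fails at once if the robot presses on the rack with more than 15 N (contact force between any of the fingers, the arm and rack above 15 N).
It fails at once if the orange strainer is dropped (height (world z) of strainer below 0.24 m).
It fails at once if the blue strainer is pushed along or off its bar by more than 25 mm (distance of strainer_b from where it was at the start of the episode above 0.025 m).
It fails at once if the mug, jug or jar is moved by more than 20 mm (distance of any of mug, jug, jar from where it was at the start of the episode above 0.02 m).
It also fails if it takes over 67 s, if anything falls off the work surface, if the arm or the gripper's body presses on something with over 40 N, if the wrist force passes 120 N, or if a joint passes its speed limit or range.

ROBOT

A 6-joint arm with a two-finger parallel gripper is mounted at the origin on the work surface. World frame = base frame: x ahead of the robot, y to its left, z up, the work surface at z = 0. Lengths are in m, angles in degrees, forces in N, time in s.
With the tool pointing down it reaches from about 0.4 to 0.825 m from the base axis. Payload 7 kg.
Tool frame: the origin (TCP) lies between the finger pads; the fingertips stand 22 mm ahead of it and the grasp point (between the pads) lies 3 mm ahead of it; z points along the fingers, y is the direction in which the jaws open and shut (so a half turn about z gives the same grasp; the last joint's range is limited). The gripper opens to 88 mm and grips with 3 to 60 N. Pads are 19 mm wide; open, the fingers measure 130 mm over their backs; the gripper's body (78 mm by 193 mm) begins 47 mm behind the grasp point.
Start: joints at [-57.061, 20.546, 0.682, 0, -70.136, -16.507], TCP at [0.191, -0.647, 0.249] pointing down, gripper open.
Joint ranges: [-176.03, 176.03], [-82.01, 121.73], [-58.28, 71.71], [-173.87, 95.51], [-174.79, -0.11], [-173.66, 173.66]. Speed limits (degrees/s): [136.94, 136.94, 172.46, 180, 180, 180].

INTERFACE

Orientations are given as [roll, pitch, yaw] about the fixed x, y, z axes, in that order (R = Rz(yaw) Ry(pitch) Rx(roll)).
In Python, from plant import telemetry, cams, r gives the robot as it stands.
- The arm moves only by the tool carry_out, never from a script. Its argument "commands" is one flat list of numbers, 5 for each row, row after row: the shift along the world's x, y, z as a fraction of full scale, then the turn about the world's z as a fraction of full scale, then the gripper's target within -1 to 1 (shut at 1, half-way at 0, fully open at -1). In form: [x, y, z, turn, claw, x, y, z, turn, claw, ...]. A call has 1 to 8 rows; each row shifts and turns the commanded pose from where the row before left it; what a row does not reach is not made up. Full scale, the value 1, is 0.04 m for a shift and 4 degrees for a turn. A row lasts 1/10 s, in which the tool goes at most 50 mm and 8.59 degrees, less where a joint would pass 70% of its speed; a pose out of reach is approached as far as the arm can. A call with a number of a shift or a turn outside -1 to 1 is refused whole. A call with a gripper value outside its range is refused whole. The fingers move at their own pace and stop on an object; "grip_force" is the grip in N (left out, the last holds). Time passes only in rows, so rows that do not move let the fingers close. It gives the time, the measured TCP pose, the force and the opening at its end, in the units of the state.
- telemetry.get_state(): the state, without advancing time (a new reading comes with each control period).
- cams.capture(name): name is "scene" or "top"; returns a dict with "frame" (400x640x3 uint8, red, green, blue), "camera_matrix" (3x3 intrinsics, pixels), "k1" (the pictures are not rectified: a ray, as slopes to the right and down, at radius r is drawn at 1 + k1 r^2 times it, then the intrinsics apply), "camera_from_world" (4x4, takes a point from world to camera coordinates). Camera axes: x right, y down, z forward; pixel columns grow to the right and rows downward; lengths in m; the calibration is good to about 2 mm. A picture is of the moment at which its call begins. There is no depth.
- r.close_job(): hands the job in, once; it reports no verdict.
The state is a dict: "time_s": time; "joints": joint angles; "qd": joint speeds; "joint_torque": joint torques, N m; "tcp_pos": TCP position; "eef_rot": TCP orientation; "contact_force": force on the tool from outside, world axes, zero at the start; "moment": the same for the moment, N m; "gripper_width": finger opening in m.
Only numpy, scipy, OpenCV 4.12 (cv2) and the standard library are available. Lean on these libraries where they do the work, as an engineer would, in place of code of your own. Each camera call takes 0.05 s, during which the arm holds its last target. There are 200 camera calls.

## Working session

There is one attempt and no reset: what is moved stays moved. The work goes in short steps, Python scripts to look and compute and a tool call to move; the robot and the scene stay as the last step left them, time stands still between calls to the robot, and variables do not carry over. Pictures are saved under pics/ and viewed, about 8 in all and at most 12, crops included, and the job is handed in when it is done.

Besides the shell and the picture viewer there is one more tool, called after ">>>" by a JSON object that holds its "fn" and its "kwargs". carry_out: Moves the arm, as the interface text tells. Shift numbers are shares of 0.04 m and turn numbers shares of 4 degrees, none past 1 either way. Its arguments: {"type":"object","properties":{"commands":{"type":"array"},"grip_force":{"type":"number"}},"required":["commands"]}

```bash
mkdir -p pics; ls
python3 - <<'E'
from plant import telemetry,cams,r
import cv2
s=telemetry.get_state();print(s)
for n in("scene","top"):
    c=cams.capture(n);cv2.imwrite(f"pics/{n}0.png",c["frame"][:,:,::-1]);print(n,c["camera_matrix"],c["k1"],c["camera_from_world"])
E
```

```text
pics
{'time_s': 0.0, 'joints': array([-5.70609595e+01,  2.05912877e+01,  6.32485897e-01, -2.01796891e-02,
       -7.01341970e+01, -1.65063142e+01]), 'qd': array([ 0.07504418,  0.08866488, -0.00418376, -0.018184  , -0.00606297,
       -0.05347904]), 'joint_torque': array([-6.73203385e-05, -5.82708943e+01,  2.93057066e+01,  6.99751899e+00,
        6.88341490e-03, -2.40185618e-04]), 'tcp_pos': array([ 0.19079172, -0.64699996,  0.24761434]), 'eef_rot': array([ 1.79905444e+02, -8.23723865e-03, -1.63574140e+02]), 'contact_force': array([-1.04206807,  0.35951541,  0.29913554]), 'moment': array([ 0.00695677, -0.01295159,  0.02348581]), 'gripper_width': 0.08797478959153249}
scene [[452.57250273   0.         310.38612952]
 [  0.         452.57250273 198.44522683]
 [  0.           0.           1.        ]] 0.04126929240845212 [[ 0.35277168  0.93570724  0.00202679 -0.29426796]
 [ 0.80584946 -0.30271161 -0.50889324 -0.30282138]
 [-0.47556156  0.18115641 -0.86082725  1.82439226]
 [ 0.          0.          0.          1.        ]]
top [[477.14367398   0.         315.47278278]
 [  0.         477.14367398 194.43132401]
 [  0.           0.           1.        ]] -0.11098573033011588 [[-0.00932753 -0.99990024 -0.01060701  0.14840871]
 [-0.98776716  0.01086451 -0.15555705  0.55911735]
 [ 0.15565678  0.00902629 -0.98776996  1.58419444]
 [ 0.          0.          0.          1.        ]]
```

View pics/scene0.png

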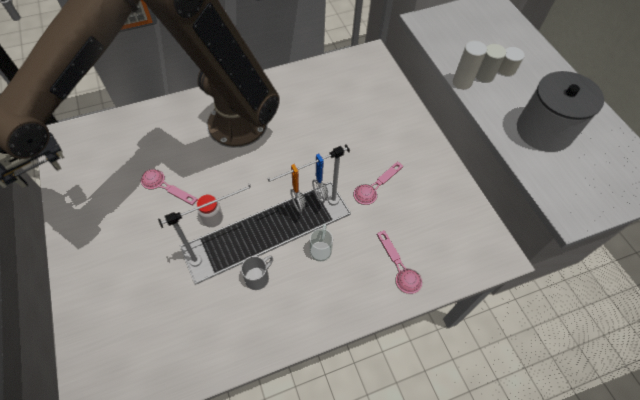

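View pics/top0.png

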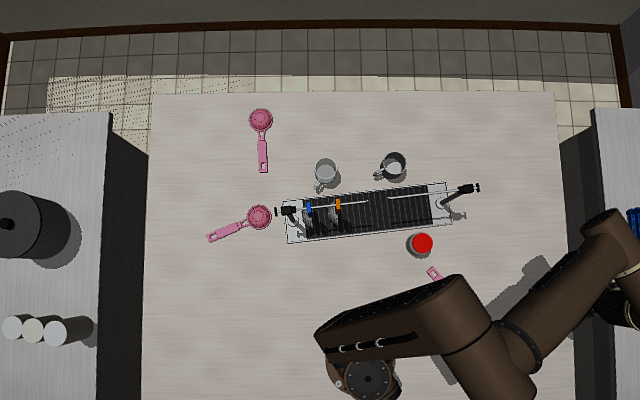

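Scene: orange strainer at (296,180), blue at (320,168), service clamp (173,218), drain clamp (338,152), drain stop about (270,178), service stop about (250,187). Top: orange at (338,204), drain stop (368,202), service stop (388,198), service clamp (468,188). I'll zoom in on both views.

```bash
python3 - <<'E'
import cv2
a=cv2.imread("pics/scene0.png")[135:285,150:360];b=cv2.imread("pics/top0.png")[172:250,275:485]
a=cv2.resize(a,None,fx=3.8,fy=3.8,interpolation=cv2.INTER_CUBIC);b=cv2.resize(b,None,fx=3.8,fy=3.8,interpolation=cv2.INTER_CUBIC)
cv2.imwrite("pics/za.png",a);cv2.imwrite("pics/zb.png",b)
E
cat > h.py <<'E'
import numpy as np,cv2
from plant import telemetry,cams
def ray(c,uv):
    K=c["camera_matrix"];k=c["k1"];T=c["camera_from_world"]
    d=np.array([(uv[0]-K[0,2])/K[0,0],(uv[1]-K[1,2])/K[1,1]]);s=d.copy()
    for _ in range(20): s=d/(1+k*(s@s))
    R=T[:3,:3];o=-R.T@T[:3,3];v=R.T@np.array([*s,1]);return o,v/np.linalg.norm(v)
def plane(c,uv,z):
    o,v=ray(c,uv);return o+v*(z-o[2])/v[2]
def tri(c1,p1,c2,p2):
    o,v=ray(c1,p1);q,w=ray(c2,p2)
    t=np.linalg.lstsq(np.stack([v,-w],1),q-o,rcond=None)[0]
    a,b=o+v*t[0],q+w*t[1];return (a+b)/2,np.linalg.norm(a-b)
def proj(c,P):
    T=c["camera_from_world"];K=c["camera_matrix"];p=T[:3,:3]@P+T[:3,3];s=p[:2]/p[2];s=s*(1+c["k1"]*(s@s))
    return np.array([K[0,0]*s[0]+K[0,2],K[1,1]*s[1]+K[1,2]])
E
```

```text
(no output)
```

View pics/za.png

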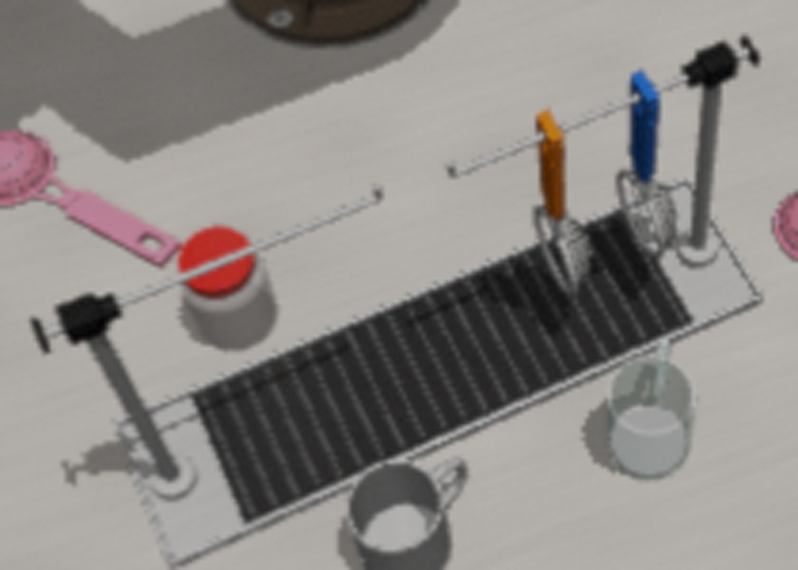

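View pics/zb.png

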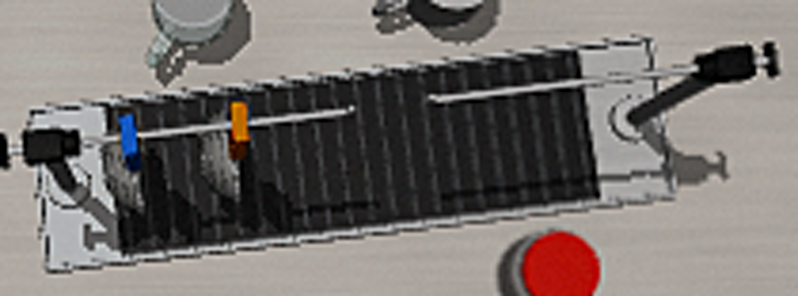

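Zooms: drain stop tip at scene-zoom (453,168) and top-zoom (351,109). Service stop tip at (379,190) and (433,97). Tray corners are clear in both.

Run:
```python
from h import *
S,T=cams.capture("scene"),cams.capture("top")
s=lambda u,v:((u+.5)/3.8-.5+150,(v+.5)/3.8-.5+135)
t=lambda u,v:((u+.5)/3.8-.5+275,(v+.5)/3.8-.5+172)
np.set_printoptions(precision=4,suppress=True)
A=[plane(S,s(*p),0.004) for p in [(690,183),(760,297),(170,562),(118,428)]]
B=[plane(T,t(*p),0.004) for p in [(47,270),(30,110),(648,40),(675,197)]]
for nm,C in(("S",A),("T",B)):
    C=np.array(C);print(nm,C[:,:2].tolist(),C.mean(0))
    print([np.linalg.norm(C[i]-C[i-1]) for i in range(4)])
    e=(C[0]+C[1]-C[2]-C[3]);print("yaw of +y",np.degrees(np.arctan2(e[1],e[0])))
for n,a,b in[("dstop",(453,168),(351,109)),("sstop",(379,191),(433,97)),("dnose",(688,74),(76,141)),("snose",(116,303),(698,70)),("orange top",(546,115),(238,105)),("blue top",(640,78),(127,119))]:
    print(n,*tri(S,s(*a),T,t(*b)))
```

```text
S [[0.39895811012543614, 0.24646662537463315], [0.5394800327004057, 0.26038748464414097], [0.599502856164197, -0.31502015668744743], [0.4601605858675796, -0.32960677280104755]] [ 0.4995 -0.0344  0.004 ]
[np.float64(0.57931537449186), np.float64(0.1412097767400231), np.float64(0.5785297684988624), np.float64(0.14010366755035758)]
yaw of +y 96.00983119646902
T [[0.3994479299356932, 0.24295517314736154], [0.5464907613586898, 0.2585074134468316], [0.6058436968705365, -0.3155301459495161], [0.4591542016181883, -0.3332503503372256]] [ 0.5027 -0.0368  0.004 ]
[np.float64(0.5792906387750202), np.float64(0.14786299892543855), np.float64(0.5770978171433235), np.float64(0.14775592597568088)]
yaw of +y 95.90951922052861
dstop [ 0.5002 -0.005   0.312 ] 0.0019994766265628806
sstop [ 0.507  -0.065   0.3225] 0.0024771077787577476
dnose [0.4785 0.1995 0.3074] 0.0009932709295771309
snose [ 0.5266 -0.2696  0.3126] 2.313796768300742e-06
orange top [0.4988 0.0764 0.3402] 0.006484498604325211
blue top [0.4895 0.1573 0.3371] 0.007608409426301487
```

Run:
```python
from h import *
np.set_printoptions(precision=4,suppress=True)
c0=np.array([.5025,-.0353]);a=np.radians(5.95);ex=np.array([np.cos(a),np.sin(a)]);ey=np.array([-np.sin(a),np.cos(a)])
rk=lambda p:np.array([(p[:2]-c0)@ex,(p[:2]-c0)@ey])
for n in("top","scene"):
    C=cams.capture(n);h=cv2.cvtColor(C["frame"],cv2.COLOR_RGB2HSV)
    for nm,lo,hi in(("or",8,22),("blue",100,125)):
        m=((h[...,0]>=lo)&(h[...,0]<=hi)&(h[...,1]>150)&(h[...,2]>60)).astype(np.uint8)
        m[:,:250]=0;m[:, 400:]=0;m[:140]=0;m[240:]=0
        vv,uu=np.nonzero(m);V=h[...,2][vv,uu]
        b=V>(0.8*V.max());p=plane(C,(uu[b].mean(),vv[b].mean()),.313)
        print(n,nm,len(vv),b.sum(),uu[b].min(),uu[b].max(),vv[b].min(),vv[b].max(),p,rk(p))
T=cams.capture("top");t=lambda u,v:((u+.5)/3.8-.5+275,(v+.5)/3.8-.5+172)
p=plane(T,t(561,272),.11);print("jar",p,rk(p))
```

```text
top or 49 37 336 339 199 208 [0.4919 0.0779 0.313 ] [0.0011 0.1137]
top blue 43 34 307 310 202 212 [0.482  0.1606 0.313 ] [-0.     0.197]
scene or 123 24 292 297 164 171 [0.4911 0.0783 0.313 ] [0.0004 0.1142]
scene blue 122 22 317 322 154 160 [0.4813 0.1611 0.313 ] [-0.0007  0.1975]
jar [ 0.3867 -0.202   0.11  ] [-0.1325 -0.1538]
```

>>> {"fn": "carry_out", "kwargs": {"commands": [0.7, -0.2, 1, 1, -1, 0.9, 0.2, 0.9, 1, -1, 0.9, 0.3, 0.9, 1, -1, 0.9, 0.6, 0.6, 1, -1, 0.9, 0.8, 0.5, 1, -1, 0.9, 0.8, 0.3, 1, -1, 0.8, 0.9, 0, 1, -1, 0.7, 0.9, 0, 1, -1], "grip_force": 20}}

```text
time_s: 1.15
tcp_pos: [0.4563, -0.4759, 0.4133]
eef_rot: [-180.0, 0.0, -131.4]
contact_force: [0.6, -0.4, -0.1]
gripper_width: 0.0878
```

>>> {"fn": "carry_out", "kwargs": {"commands": [0.1, 1, 0, 0.9, -1, 0.1, 1, 0, 0.9, -1, 0.1, 1, 0, 0.9, -1, 0.1, 1, 0, 0.9, -1, 0.1, 1, 0, 0.9, -1, 0.1, 1, 0, 0.9, -1, 0.1, 1, 0, 0.9, -1, 0.1, 1, 0, 0.9, -1]}}

```text
time_s: 1.95
tcp_pos: [0.4865, -0.1559, 0.4133]
eef_rot: [-180.0, 0.0, -102.6]
contact_force: [0.4, -0.3, 0.4]
gripper_width: 0.0877
```

>>> {"fn": "carry_out", "kwargs": {"commands": [0, 1, 0, 0.9, -1, 0, 1, 0, 0.9, -1, 0, 1, 0, 0.9, -1, 0, 1, 0, 0.9, -1, 0, 1, 0, 0.6, -1, 0, 0.7, 0, 0.4, -1, 0, 0, 0, 0, -1, 0, 0, 0, 0, -1]}}

```text
time_s: 2.75
tcp_pos: [0.4866, 0.071, 0.4131]
eef_rot: [180.0, -0.0, -84.3]
contact_force: [-0.6, -0.8, -0.9]
gripper_width: 0.0876
```

>>> {"fn": "carry_out", "kwargs": {"commands": [0.12, 0.18, 0, 0.06, -1, 0, 0, -0.8, 0, -1, 0, 0, -0.8, 0, -1, 0, 0, -0.7, 0, -1, 0, 0, -0.6, 0, -1, 0, 0, -0.5, 0, -1, 0, 0, 0, 0, -1, 0, 0, 0, 0, -1]}}

```text
time_s: 3.55
tcp_pos: [0.4921, 0.0772, 0.2777]
eef_rot: [-180.0, -0.0, -84.2]
contact_force: [0.0, -0.4, 1.0]
gripper_width: 0.0875
```

Run:
```python
from h import *
a=cams.capture("scene")["frame"][125:235,210:370,::-1];b=cams.capture("top")["frame"][150:260,270:430,::-1]
cv2.imwrite("pics/c1.png",cv2.resize(np.hstack([a,b]),None,fx=2.5,fy=2.5,interpolation=cv2.INTER_CUBIC))
s=telemetry.get_state();print(s["tcp_pos"],s["contact_force"])
```

```text
[0.49242066 0.07765622 0.27848169] [-0.34966974  0.09342463  0.30008755]
```

View pics/c1.png

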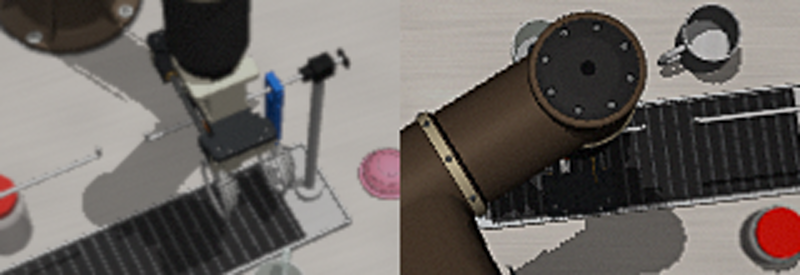

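The gripper straddles the orange handle and blue is untouched. Closing gently.

>>> {"fn": "carry_out", "kwargs": {"commands": [0, 0, 0, 0, 0.2, 0, 0, 0, 0, 0.4, 0, 0, 0, 0, 0.6, 0, 0, 0, 0, 1, 0, 0, 0, 0, 1, 0, 0, 0, 0, 1, 0, 0, 0, 0, 1, 0, 0, 0, 0, 1], "grip_force": 15}}

```text
time_s: 4.45
tcp_pos: [0.4914, 0.0776, 0.277]
eef_rot: [180.0, -0.0, -84.1]
contact_force: [-1.8, 0.3, 1.0]
gripper_width: 0.03
```

>>> {"fn": "carry_out", "kwargs": {"commands": [0, 0, 0.05, 0, 1, 0, 0, 0.05, 0, 1, 0, 0, 0.05, 0, 1, 0, 0, 0.05, 0, 1, 0, 0, 0, 0, 1, 0, 0, 0, 0, 1, 0, 0, 0, 0, 1], "grip_force": 25}}

```text
time_s: 5.15
tcp_pos: [0.4915, 0.0777, 0.285]
eef_rot: [180.0, -0.0, -84.1]
contact_force: [-0.1, 0.0, -0.8]
gripper_width: 0.0297
```

>>> {"fn": "carry_out", "kwargs": {"commands": [0.02, -0.2, 0, 0, 1, 0.02, -0.2, 0, 0, 1, 0.02, -0.2, 0, 0, 1, 0.02, -0.2, 0, 0, 1, 0.02, -0.2, 0, 0, 1, 0.02, -0.2, 0, 0, 1, 0.02, -0.2, 0, 0, 1, 0.02, -0.1, 0, 0, 1]}}

```text
time_s: 5.95
tcp_pos: [0.498, 0.0168, 0.2851]
eef_rot: [180.0, -0.0, -84.2]
contact_force: [0.1, 0.2, -3.2]
gripper_width: 0.0298
```

>>> {"fn": "carry_out", "kwargs": {"commands": [0, 0, 0.04, 0, 1, 0, 0, 0.04, 0, 1, 0, 0, 0, 0, 1, 0, 0, 0.04, 0, 1, 0, 0, 0.04, 0, 1, 0, 0, 0, 0, 1, 0, 0, 0, 0, 1]}}

```text
time_s: 6.65
tcp_pos: [0.498, 0.0178, 0.2915]
eef_rot: [-180.0, 0.0, -84.1]
contact_force: [-0.4, -0.1, -2.4]
gripper_width: 0.03
```

```bash
cat > look.py <<'E'
from h import *
import sys
n=sys.argv[1];S=cams.capture("scene")
# scene crop only
a=S["frame"][145:265,190:330,::-1]
cv2.imwrite(f"pics/{n}.png",cv2.resize(a,None,fx=5,fy=5,interpolation=cv2.INTER_CUBIC))
f=[];s=telemetry.get_state();print(s["time_s"],s["tcp_pos"],s["contact_force"],s["moment"])
E
python3 look.py d1
```

```text
6.7 [0.49795147 0.01776565 0.29143558] [ 0.41996378 -0.63019553 -1.2782875 ] [0.00252152 0.09684755 0.04100963]
```

View pics/d1.png

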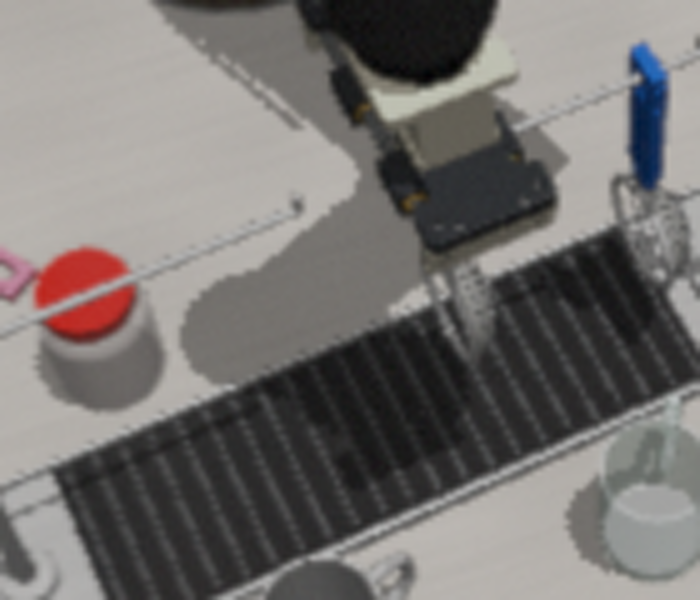

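Strainer follows, ~52 mm from rack y 0.05 as intended. Raise the last bit and cross the stop.

>>> {"fn": "carry_out", "kwargs": {"commands": [0, 0, 0.04, 0, 1, 0, 0, 0, 0, 1, 0, 0, 0, 0, 1]}}

```text
time_s: 7.0
tcp_pos: [0.498, 0.0177, 0.2931]
eef_rot: [-180.0, 0.0, -84.1]
contact_force: [1.6, -1.0, -1.8]
gripper_width: 0.03
```

>>> {"fn": "carry_out", "kwargs": {"commands": [0.01, -0.1, 0, 0, 1, 0.01, -0.1, 0, 0, 1, 0, 0, 0, 0, 1, 0.01, -0.1, 0, 0, 1, 0, 0, 0, 0, 1, 0, 0, 0, 0, 1]}}

```text
time_s: 7.6
tcp_pos: [0.4992, 0.0055, 0.2931]
eef_rot: [180.0, -0.0, -84.1]
contact_force: [1.6, -0.0, -1.7]
gripper_width: 0.0295
```

>>> {"fn": "carry_out", "kwargs": {"commands": [0.01, -0.1, 0, 0, 1, 0, 0, 0, 0, 1, 0.01, -0.1, 0, 0, 1, 0, 0, 0, 0, 1]}}

```text
time_s: 8.0
tcp_pos: [0.5, -0.0026, 0.2931]
eef_rot: [180.0, -0.0, -84.1]
contact_force: [0.7, -0.2, -1.2]
gripper_width: 0.0302
```

>>> {"fn": "carry_out", "kwargs": {"commands": [0.01, -0.1, 0, 0, 1, 0, 0, 0, 0, 1, 0.01, -0.1, 0, 0, 1, 0, 0, 0, 0, 1]}}

```text
time_s: 8.4
tcp_pos: [0.5008, -0.0106, 0.2931]
eef_rot: [180.0, -0.0, -84.1]
contact_force: [-0.3, -0.1, -1.7]
gripper_width: 0.0301
```

>>> {"fn": "carry_out", "kwargs": {"commands": [0.01, -0.1, 0, 0, 1, 0.01, -0.1, 0, 0, 1, 0.01, -0.1, 0, 0, 1, 0.01, -0.1, 0, 0, 1, 0.01, -0.1, 0, 0, 1, 0.01, -0.1, 0, 0, 1, 0, 0, 0, 0, 1, 0, 0, 0, 0, 1]}}

```text
time_s: 9.2
tcp_pos: [0.5032, -0.0344, 0.293]
eef_rot: [180.0, 0.0, -84.1]
contact_force: [-0.2, -0.4, -1.8]
gripper_width: 0.0299
```

```bash
python3 look.py d2
```

```text
9.25 [ 0.50317375 -0.03433239  0.29307429] [ 0.40895114 -0.27670487 -2.42012798] [0.05308793 0.05177523 0.01696849]
```

View pics/d2.png

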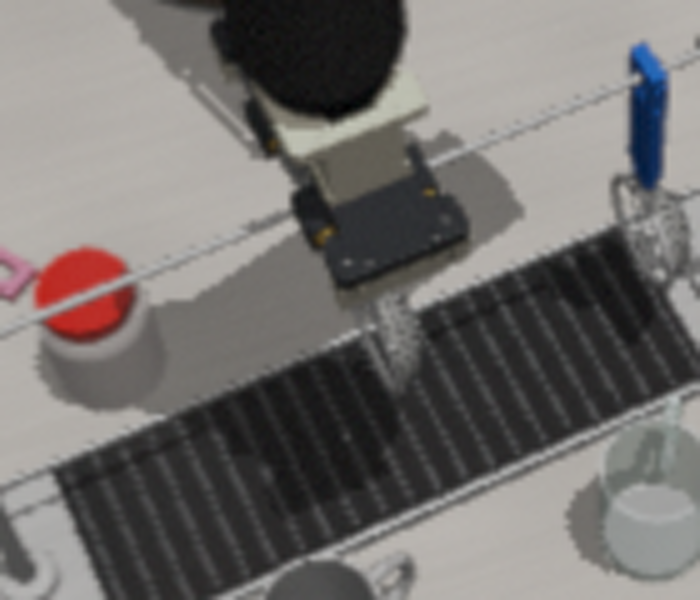

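Strainer is in the gap, clear of both stops. Now estimate the service bar height relative to the drain bar from the first image and current one.

Run:
```python
from h import *
np.set_printoptions(precision=4,suppress=True)
a=np.radians(5.95);ex=np.array([np.cos(a),np.sin(a),0]);ey=np.array([-np.sin(a),np.cos(a),0]);c0=np.array([.5025,-.0353,0])
def P(y,z,x=0):return c0+ex*x+ey*y+np.array([0,0,z])
for n in("scene","top"):
    C=cams.capture(n);g=cv2.cvtColor(cv2.imread(f"pics/{n}0.png"),cv2.COLOR_BGR2GRAY).astype(np.float32)
    # px offset of brightness peak across the bar, relative to projection of axis at z=.3
    res={}
    for nm,ys in(("drain",np.r_[np.arange(.04,.098,.003),np.arange(.13,.18,.003)]),("serv",np.arange(-.225,-.04,.003))):
        R=[]
        for y in ys:
            p=proj(C,P(y,.300));t=proj(C,P(y+.01,.300))-p;t/=np.linalg.norm(t);nn=np.array([-t[1],t[0]])
            dz=(proj(C,P(y,.310))-p)@nn/10   # px per mm z
            dx=(proj(C,P(y,.300,.01))-p)@nn/10
            o=np.arange(-5,5.01,.1);q=p+o[:,None]*nn
            v=cv2.remap(g,q[None,:,0].astype(np.float32),q[None,:,1].astype(np.float32),cv2.INTER_LINEAR)[0]
            b=np.median(v);w=np.clip(v-b-.5*(v.max()-b),0,None);k=abs(o-o[v.argmax()])<1.5
            if v.max()-b<8: continue
            R.append((y,(w*o*k).sum()/(w*k).sum(),dz,dx))
        R=np.array(R);res[nm]=R;m=abs(R[:,1]-np.median(R[:,1]))<.8
        print(n,nm,len(R),m.sum(),"off px med",np.median(R[:,1]),"std",R[m,1].std(),"px/mm z,x",R[:,2].mean(),R[:,3].mean(),"slope px/m",np.polyfit(R[m,0],R[m,1],1)[0])
```

```text
scene drain 2 2 off px med -4.21905303058709 std 0.07137975170727362 px/mm z,x -0.17898181115099718 0.2857148173738301 slope px/m 1.7624630051178662
scene serv 22 20 off px med -2.4075876536526364 std 0.08117819018257637 px/mm z,x -0.18893574594228085 0.3015516906576815 slope px/m 0.7880575670283073
top drain 37 37 off px med 0.32547674827931733 std 0.06728295065775887 px/mm z,x 0.04576283634428055 0.3461255336607829 slope px/m -0.5458592395668805
top serv 55 44 off px med 0.8517184460934513 std 0.07707212415094418 px/mm z,x 0.04546566170149823 0.3438997297541338 slope px/m -1.110289214489759
```

Run:
```python
from h import *
a=np.radians(5.95);ex=np.array([np.cos(a),np.sin(a),0]);ey=np.array([-np.sin(a),np.cos(a),0]);c0=np.array([.5025,-.0353,0])
def P(y,z,x=0):return c0+ex*x+ey*y+np.array([0,0,z])
C=cams.capture("scene");g=cv2.cvtColor(cv2.imread("pics/scene0.png"),cv2.COLOR_BGR2GRAY).astype(np.float32)
o=np.arange(-6,4.01,.25)
for nm,ys in(("drain",np.r_[np.arange(.04,.095,.002)]),("drain2",np.arange(.13,.18,.002)),("s1",np.arange(-.1,-.04,.002)),("s3",np.arange(-.22,-.195,.002))):
    V=[]
    for y in ys:
        p=proj(C,P(y,.300));t=proj(C,P(y+.01,.300))-p;t/=np.linalg.norm(t);nn=np.array([-t[1],t[0]]);q=(p+o[:,None]*nn).astype(np.float32)
        V.append(cv2.remap(g,q[None,:,0],q[None,:,1],cv2.INTER_LINEAR)[0])
    print(nm,list(zip(o.tolist(),np.mean(V,0).round().astype(int).tolist())))
```

```text
drain [(-6.0, 173), (-5.75, 172), (-5.5, 172), (-5.25, 172), (-5.0, 172), (-4.75, 172), (-4.5, 171), (-4.25, 171), (-4.0, 171), (-3.75, 171), (-3.5, 171), (-3.25, 171), (-3.0, 170), (-2.75, 169), (-2.5, 168), (-2.25, 167), (-2.0, 166), (-1.75, 165), (-1.5, 165), (-1.25, 166), (-1.0, 167), (-0.75, 165), (-0.5, 161), (-0.25, 156), (0.0, 151), (0.25, 148), (0.5, 149), (0.75, 152), (1.0, 158), (1.25, 163), (1.5, 167), (1.75, 169), (2.0, 170), (2.25, 171), (2.5, 171), (2.75, 171), (3.0, 171), (3.25, 171), (3.5, 171), (3.75, 171), (4.0, 170)]
drain2 [(-6.0, 173), (-5.75, 174), (-5.5, 174), (-5.25, 174), (-5.0, 174), (-4.75, 174), (-4.5, 174), (-4.25, 174), (-4.0, 174), (-3.75, 173), (-3.5, 173), (-3.25, 173), (-3.0, 172), (-2.75, 172), (-2.5, 171), (-2.25, 170), (-2.0, 169), (-1.75, 168), (-1.5, 168), (-1.25, 168), (-1.0, 167), (-0.75, 165), (-0.5, 161), (-0.25, 156), (0.0, 152), (0.25, 152), (0.5, 154), (0.75, 159), (1.0, 164), (1.25, 169), (1.5, 171), (1.75, 173), (2.0, 173), (2.25, 173), (2.5, 173), (2.75, 173), (3.0, 173), (3.25, 173), (3.5, 172), (3.75, 172), (4.0, 172)]
s1 [(-6.0, 17
[... 366 characters left out ...]
1.0, 174), (1.25, 174), (1.5, 173), (1.75, 173), (2.0, 173), (2.25, 173), (2.5, 173), (2.75, 173), (3.0, 173), (3.25, 173), (3.5, 173), (3.75, 173), (4.0, 173)]
s3 [(-6.0, 174), (-5.75, 175), (-5.5, 176), (-5.25, 176), (-5.0, 176), (-4.75, 176), (-4.5, 175), (-4.25, 174), (-4.0, 173), (-3.75, 171), (-3.5, 169), (-3.25, 168), (-3.0, 168), (-2.75, 169), (-2.5, 168), (-2.25, 165), (-2.0, 159), (-1.75, 153), (-1.5, 149), (-1.25, 147), (-1.0, 150), (-0.75, 155), (-0.5, 161), (-0.25, 167), (0.0, 170), (0.25, 172), (0.5, 173), (0.75, 173), (1.0, 173), (1.25, 173), (1.5, 173), (1.75, 173), (2.0, 173), (2.25, 173), (2.5, 173), (2.75, 174), (3.0, 174), (3.25, 174), (3.5, 174), (3.75, 174), (4.0, 174)]
```

Solving both views jointly gives the service bar ~+9 mm (axis ≈309), so the threading origin should be ≈328, i.e. 9 mm higher than now. Then approach slowly.

>>> {"fn": "carry_out", "kwargs": {"commands": [0.0, 0, 0.1, 0, 1, 0.0, 0, 0.12, 0, 1, 0.01, -0.1, 0, 0, 1, 0.01, -0.1, 0, 0, 1, 0.01, -0.1, 0, 0, 1, 0.01, -0.1, 0, 0, 1, 0, 0, 0, 0, 1, 0, 0, 0, 0, 1]}}

```text
time_s: 10.2
tcp_pos: [0.5047, -0.0505, 0.3018]
eef_rot: [180.0, 0.0, -84.2]
contact_force: [0.4, 1.5, -2.2]
gripper_width: 0.0298
```

>>> {"fn": "carry_out", "kwargs": {"commands": [0, -0.03, 0, 0, 1, 0, 0, 0, 0, 1, 0, -0.03, 0, 0, 1, 0, 0, 0, 0, 1]}}

```text
time_s: 10.6
tcp_pos: [0.5048, -0.0527, 0.3019]
eef_rot: [-180.0, -0.0, -84.1]
contact_force: [-0.7, -0.9, -1.7]
gripper_width: 0.03
```

>>> {"fn": "carry_out", "kwargs": {"commands": [0.01, -0.03, 0, 0, 1, 0, 0, 0, 0, 1, 0, 0, 0, 0, 1]}}

```text
time_s: 10.9
tcp_pos: [0.5052, -0.0539, 0.3019]
eef_rot: [180.0, 0.0, -84.1]
contact_force: [0.7, -0.1, -1.2]
gripper_width: 0.0297
```

>>> {"fn": "carry_out", "kwargs": {"commands": [0, -0.03, 0, 0, 1, 0, 0, 0, 0, 1, 0, 0, 0, 0, 1]}}

```text
time_s: 11.2
tcp_pos: [0.5052, -0.0551, 0.3019]
eef_rot: [-180.0, 0.0, -84.1]
contact_force: [0.3, 0.4, -0.5]
gripper_width: 0.03
```

>>> {"fn": "carry_out", "kwargs": {"commands": [0, -0.03, 0, 0, 1, 0, 0, 0, 0, 1, 0, 0, 0, 0, 1]}}

```text
time_s: 11.5
tcp_pos: [0.5052, -0.0563, 0.3019]
eef_rot: [180.0, -0.0, -84.1]
contact_force: [-0.3, 0.3, -2.1]
gripper_width: 0.0297
```

>>> {"fn": "carry_out", "kwargs": {"commands": [0.01, -0.03, 0, 0, 1, 0, 0, 0, 0, 1, 0, 0, 0, 0, 1]}}

```text
time_s: 11.8
tcp_pos: [0.5056, -0.0575, 0.3019]
eef_rot: [-180.0, -0.0, -84.1]
contact_force: [-0.0, -1.4, -0.9]
gripper_width: 0.0297
```

>>> {"fn": "carry_out", "kwargs": {"commands": [0, -0.03, 0, 0, 1, 0, 0, 0, 0, 1, 0, 0, 0, 0, 1]}}

```text
time_s: 12.1
tcp_pos: [0.5056, -0.0587, 0.3019]
eef_rot: [180.0, 0.0, -84.1]
contact_force: [-0.2, -0.5, -1.9]
gripper_width: 0.0299
```

>>> {"fn": "carry_out", "kwargs": {"commands": [0, -0.03, 0, 0, 1, 0, 0, 0, 0, 1, 0, 0, 0, 0, 1]}}

```text
time_s: 12.4
tcp_pos: [0.5056, -0.0599, 0.3019]
eef_rot: [-180.0, 0.0, -84.1]
contact_force: [-0.2, -0.6, -1.3]
gripper_width: 0.03
```

>>> {"fn": "carry_out", "kwargs": {"commands": [0.01, -0.03, 0, 0, 1, 0, 0, 0, 0, 1, 0, 0, 0, 0, 1]}}

```text
time_s: 12.7
tcp_pos: [0.506, -0.0611, 0.3018]
eef_rot: [180.0, -0.0, -84.1]
contact_force: [-0.2, -0.2, -2.0]
gripper_width: 0.0299
```

>>> {"fn": "carry_out", "kwargs": {"commands": [0, -0.03, 0, 0, 1, 0, 0, 0, 0, 1, 0, 0, 0, 0, 1]}}

```text
time_s: 13.0
tcp_pos: [0.506, -0.0623, 0.3019]
eef_rot: [180.0, 0.0, -84.1]
contact_force: [0.1, 0.6, -1.3]
gripper_width: 0.0298
```

>>> {"fn": "carry_out", "kwargs": {"commands": [0, -0.03, 0, 0, 1, 0, 0, 0, 0, 1, 0, 0, 0, 0, 1]}}

```text
time_s: 13.3
tcp_pos: [0.506, -0.0635, 0.3019]
eef_rot: [180.0, 0.0, -84.1]
contact_force: [0.2, -0.1, -2.6]
gripper_width: 0.0303
```

>>> {"fn": "carry_out", "kwargs": {"commands": [0.01, -0.05, 0, 0, 1, 0, 0, 0, 0, 1, 0, -0.05, 0, 0, 1, 0, 0, 0, 0, 1]}}

```text
time_s: 13.7
tcp_pos: [0.5064, -0.0677, 0.3019]
eef_rot: [180.0, -0.0, -84.1]
contact_force: [0.2, -0.3, -0.6]
gripper_width: 0.0298
```

>>> {"fn": "carry_out", "kwargs": {"commands": [0.01, -0.05, 0, 0, 1, 0, 0, 0, 0, 1, 0, -0.05, 0, 0, 1, 0, 0, 0, 0, 1]}}

```text
time_s: 14.1
tcp_pos: [0.5068, -0.0717, 0.3019]
eef_rot: [180.0, -0.0, -84.1]
contact_force: [0.5, 0.1, -2.4]
gripper_width: 0.0298
```

>>> {"fn": "carry_out", "kwargs": {"commands": [0.01, -0.05, 0, 0, 1, 0, 0, 0, 0, 1, 0.01, -0.05, 0, 0, 1, 0, 0, 0, 0, 1]}}

```text
time_s: 14.5
tcp_pos: [0.5076, -0.0756, 0.3018]
eef_rot: [180.0, -0.0, -84.1]
contact_force: [0.1, 0.3, -1.6]
gripper_width: 0.0301
```

>>> {"fn": "carry_out", "kwargs": {"commands": [0.01, -0.1, 0, 0, 1, 0, 0, 0, 0, 1, 0.01, -0.1, 0, 0, 1, 0, 0, 0, 0, 1, 0, 0, 0, 0, 1]}}

```text
time_s: 15.0
tcp_pos: [0.5084, -0.0836, 0.3018]
eef_rot: [180.0, 0.0, -84.1]
contact_force: [0.2, -0.1, -1.5]
gripper_width: 0.0297
```

Threaded with no contact. Lower 8 mm to mid-slot and slide along (0.19 m to go: rack y −0.048 → −0.21 first).

>>> {"fn": "carry_out", "kwargs": {"commands": [0, 0, -0.1, 0, 1, 0, 0, -0.08, 0, 1, 0, 0, 0, 0, 1, 0.02, -0.2, 0, 0, 1, 0.02, -0.2, 0, 0, 1, 0.02, -0.2, 0, 0, 1, 0, 0, 0, 0, 1, 0, 0, 0, 0, 1]}}

```text
time_s: 15.8
tcp_pos: [0.5108, -0.1079, 0.2946]
eef_rot: [180.0, 0.0, -84.2]
contact_force: [0.3, -0.7, -1.4]
gripper_width: 0.0298
```

```bash
python3 look.py d3
```

```text
15.85 [ 0.51072338 -0.10773212  0.29462493] [ 0.47204386 -0.44811901 -1.212518  ] [ 0.04843975  0.07111597 -0.01003632]
```

View pics/d3.png

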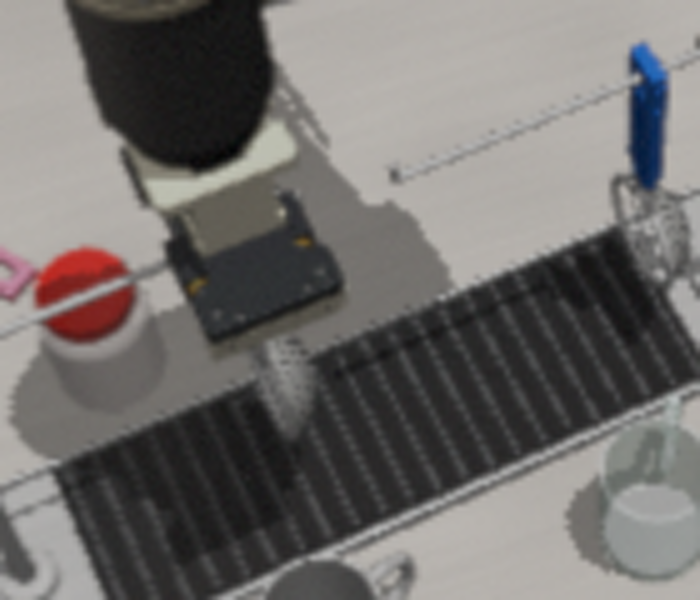

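>>> {"fn": "carry_out", "kwargs": {"commands": [0.03, -0.3, 0, 0, 1, 0.03, -0.3, 0, 0, 1, 0.03, -0.3, 0, 0, 1, 0.03, -0.3, 0, 0, 1, 0.03, -0.3, 0, 0, 1, 0.03, -0.3, 0, 0, 1, 0.03, -0.3, 0, 0, 1, 0.04, -0.3, 0, 0, 1]}}

```text
time_s: 16.65
tcp_pos: [0.5208, -0.2046, 0.2947]
eef_rot: [180.0, -0.0, -84.1]
contact_force: [0.3, 0.3, -2.4]
gripper_width: 0.0299
```

>>> {"fn": "carry_out", "kwargs": {"commands": [0.02, -0.2, 0, 0, 1, 0.03, -0.2, 0, 0, 1, 0.03, -0.2, 0, 0, 1, 0.02, -0.2, 0, 0, 1, 0.03, -0.2, 0, 0, 1, 0, 0, 0, 0, 1, 0, 0, 0, 0, 1]}}

```text
time_s: 17.35
tcp_pos: [0.5259, -0.2436, 0.2945]
eef_rot: [180.0, 0.0, -84.2]
contact_force: [-0.8, 0.2, -1.7]
gripper_width: 0.0295
```

>>> {"fn": "carry_out", "kwargs": {"commands": [0, 0, -0.06, 0, 1, 0, 0, -0.06, 0, 1, 0, 0, 0, 0, 1, 0, 0, 0, 0, 1], "grip_force": 10}}

```text
time_s: 17.75
tcp_pos: [0.5259, -0.2433, 0.2898]
eef_rot: [180.0, 0.0, -84.1]
contact_force: [0.8, -0.6, -1.4]
gripper_width: 0.0298
```

>>> {"fn": "carry_out", "kwargs": {"commands": [0, 0, -0.02, 0, 1, 0, 0, 0, 0, 1, 0, 0, 0, 0, 1]}}

```text
time_s: 18.05
tcp_pos: [0.526, -0.2435, 0.2891]
eef_rot: [-180.0, -0.0, -84.1]
contact_force: [1.3, 1.5, -0.8]
gripper_width: 0.0299
```

>>> {"fn": "carry_out", "kwargs": {"commands": [0, 0, -0.02, 0, 1, 0, 0, 0, 0, 1, 0, 0, 0, 0, 1]}}

```text
time_s: 18.35
tcp_pos: [0.526, -0.2435, 0.2883]
eef_rot: [180.0, 0.0, -84.1]
contact_force: [0.9, 0.5, -2.3]
gripper_width: 0.03
```

>>> {"fn": "carry_out", "kwargs": {"commands": [0, 0, -0.02, 0, 1, 0, 0, 0, 0, 1, 0, 0, 0, 0, 1]}}

```text
time_s: 18.65
tcp_pos: [0.526, -0.2435, 0.2874]
eef_rot: [180.0, 0.0, -84.1]
contact_force: [-0.6, -0.4, -2.3]
gripper_width: 0.03
```

>>> {"fn": "carry_out", "kwargs": {"commands": [0, 0, -0.02, 0, 1, 0, 0, 0, 0, 1, 0, 0, 0, 0, 1]}}

```text
time_s: 18.95
tcp_pos: [0.5259, -0.2435, 0.2866]
eef_rot: [180.0, 0.0, -84.1]
contact_force: [0.1, -0.8, -2.1]
gripper_width: 0.0294
```

>>> {"fn": "carry_out", "kwargs": {"commands": [0, 0, -0.02, 0, 1, 0, 0, 0, 0, 1, 0, 0, 0, 0, 1]}}

```text
time_s: 19.25
tcp_pos: [0.526, -0.2435, 0.2861]
eef_rot: [-180.0, -0.0, -84.1]
contact_force: [0.5, -0.6, 0.3]
gripper_width: 0.0299
```

Contact felt: TCP z 0.2861, so bar top ≈312, which matches the image estimate (axis ≈ 309). Now slide home.

>>> {"fn": "carry_out", "kwargs": {"commands": [0.01, -0.1, 0, 0, 1, 0.01, -0.1, 0, 0, 1, 0.01, -0.1, 0, 0, 1, 0.01, -0.08, 0, 0, 1, 0, 0, 0, 0, 1, 0, 0, 0, 0, 1]}}

```text
time_s: 19.85
tcp_pos: [0.5277, -0.2591, 0.286]
eef_rot: [-180.0, -0.0, -84.1]
contact_force: [0.7, -0.4, 0.8]
gripper_width: 0.0304
```

>>> {"fn": "carry_out", "kwargs": {"commands": [0, -0.03, 0, 0, 1, 0, 0, 0, 0, 1, 0, 0, 0, 0, 1]}}

```text
time_s: 20.15
tcp_pos: [0.5276, -0.2598, 0.286]
eef_rot: [-180.0, 0.0, -84.1]
contact_force: [0.1, 1.6, 1.6]
gripper_width: 0.0299
```

>>> {"fn": "carry_out", "kwargs": {"commands": [0, -0.03, 0, 0, 1, 0, 0, 0, 0, 1, 0, 0, 0, 0, 1]}}

```text
time_s: 20.45
tcp_pos: [0.5276, -0.2611, 0.286]
eef_rot: [-180.0, -0.0, -84.1]
contact_force: [-0.5, 2.6, 1.9]
gripper_width: 0.0299
```

>>> {"fn": "carry_out", "kwargs": {"commands": [0, -0.02, 0, 0, 1, 0, 0, 0, 0, 1, 0, 0, 0, 0, 1]}}

```text
time_s: 20.75
tcp_pos: [0.5276, -0.2619, 0.286]
eef_rot: [-180.0, -0.0, -84.1]
contact_force: [-0.8, 2.1, 3.5]
gripper_width: 0.0299
```

>>> {"fn": "carry_out", "kwargs": {"commands": [0, -0.02, 0, 0, 1, 0, 0, 0, 0, 1, 0, 0, 0, 0, 1]}}

```text
time_s: 21.05
tcp_pos: [0.5276, -0.2628, 0.2859]
eef_rot: [-180.0, -0.0, -84.1]
contact_force: [0.3, 3.4, 3.3]
gripper_width: 0.0302
```

>>> {"fn": "carry_out", "kwargs": {"commands": [0, 0, 0.015, 0, 1, 0, 0, 0, 0, 1, 0, 0, 0, 0, 1]}}

```text
time_s: 21.35
tcp_pos: [0.5274, -0.2629, 0.2861]
eef_rot: [180.0, -0.0, -84.1]
contact_force: [-0.4, 1.0, -0.8]
gripper_width: 0.0299
```

>>> {"fn": "carry_out", "kwargs": {"commands": [0, -0.02, 0, 0, 1, 0, 0, 0, 0, 1, 0, 0, 0, 0, 1]}}

```text
time_s: 21.65
tcp_pos: [0.5274, -0.2636, 0.2862]
eef_rot: [180.0, 0.0, -84.1]
contact_force: [-0.1, 0.2, -1.2]
gripper_width: 0.0299
```

>>> {"fn": "carry_out", "kwargs": {"commands": [0, -0.02, 0, 0, 1, 0, 0, 0, 0, 1, 0, 0, 0, 0, 1]}}

```text
time_s: 21.95
tcp_pos: [0.5274, -0.2641, 0.2862]
eef_rot: [180.0, 0.0, -84.1]
contact_force: [-0.0, 3.2, -2.3]
gripper_width: 0.03
```

>>> {"fn": "carry_out", "kwargs": {"commands": [0, -0.01, 0, 0, 1, 0, 0, 0, 0, 1, 0, 0, 0, 0, 1]}}

```text
time_s: 22.25
tcp_pos: [0.5275, -0.2645, 0.2863]
eef_rot: [180.0, 0.0, -84.1]
contact_force: [-0.6, 2.9, -1.4]
gripper_width: 0.0302
```

>>> {"fn": "carry_out", "kwargs": {"commands": [0, -0.01, 0, 0, 1, 0, 0, 0, 0, 1, 0, 0, 0, 0, 1]}}

```text
time_s: 22.55
tcp_pos: [0.5275, -0.2648, 0.2863]
eef_rot: [180.0, 0.0, -84.1]
contact_force: [-1.5, 5.4, -1.4]
gripper_width: 0.03
```

Firm contact with the nose (Fy 5.4 N). Relax slightly, seat on the bar, release.

>>> {"fn": "carry_out", "kwargs": {"commands": [0, 0.007, 0, 0, 1, 0, 0, -0.015, 0, 1, 0, 0, 0, 0, 1, 0, 0, 0, 0, 0.2, 0, 0, 0, 0, 0.1, 0, 0, 0, 0, -0.1, 0, 0, 0, 0, -0.4, 0, 0, 0, 0, -0.5]}}

```text
time_s: 23.35
tcp_pos: [0.5276, -0.265, 0.2859]
eef_rot: [-180.0, -0.0, -84.1]
contact_force: [0.5, -0.3, -0.3]
gripper_width: 0.0577
```

>>> {"fn": "carry_out", "kwargs": {"commands": [0, 0, 0, 0, -0.5, 0, 0, 0, 0, -0.5, 0, 0, 0, 0, -0.5, 0, 0, 0, 0, -0.5, 0, 0, 0.3, 0, -0.5, 0, 0, 0.5, 0, -0.5, 0, 0, 0.6, 0, -0.5, 0, 0, 0.8, 0, -0.5]}}

```text
time_s: 24.15
tcp_pos: [0.5271, -0.2647, 0.3747]
eef_rot: [179.9, 0.0, -84.1]
contact_force: [1.3, -0.5, 0.1]
gripper_width: 0.0652
```

>>> {"fn": "carry_out", "kwargs": {"commands": [0, 0, 0.9, 0, -0.5, 0, 0, 1, 0, -0.5, 0, 1, 0, 0, -0.5, 0, 1, 0, 0, -0.5, 0, 1, 0, 0, -0.5, 0, 1, 0, 0, -0.5, 0, 0.5, 0, 0, -0.5, 0, 0, 0, 0, -0.5]}}

```text
time_s: 24.95
tcp_pos: [0.5275, -0.0827, 0.4512]
eef_rot: [-179.9, 0.0, -84.0]
contact_force: [0.2, 0.4, 0.7]
gripper_width: 0.0658
```

Run:
```python
from h import *
np.set_printoptions(precision=4,suppress=True)
c0=np.array([.5025,-.0353]);a=np.radians(5.95);ex=np.array([np.cos(a),np.sin(a)]);ey=np.array([-np.sin(a),np.cos(a)])
rk=lambda p:np.array([(p[:2]-c0)@ex,(p[:2]-c0)@ey])
im=[]
for n in("top","scene"):
    C=cams.capture(n);f=C["frame"];h=cv2.cvtColor(f,cv2.COLOR_RGB2HSV)
    im.append(cv2.resize(f[140:250,380:490] if n=="top" else f[190:300,145:255],None,fx=3.6,fy=3.6,interpolation=cv2.INTER_CUBIC))
    for nm,lo,hi in(("or",8,22),("blue",100,125)):
        m=((h[...,0]>=lo)&(h[...,0]<=hi)&(h[...,1]>150)&(h[...,2]>60))
        m[:,:150]=0;m[:,485:]=0;m[:140]=0;m[280:]=0
        vv,uu=np.nonzero(m)
        if len(vv)<5: print(n,nm,"hidden");continue
        V=h[...,2][vv,uu];b=V>(0.8*V.max());p=plane(C,(uu[b].mean(),vv[b].mean()),.322 if nm=="or" else .313)
        print(n,nm,len(vv),b.sum(),uu[b].min(),uu[b].max(),vv[b].min(),vv[b].max(),rk(p))
cv2.imwrite("pics/e1.png",np.hstack(im)[:,:,::-1])
s=telemetry.get_state();print(s["tcp_pos"],s["contact_force"])
```

```text
top or 77 30 455 459 184 193 [ 0.0025 -0.2287]
top blue 43 34 306 310 202 212 [0.0003 0.1973]
scene or 96 33 180 185 208 216 [ 0.0017 -0.2284]
scene blue 124 20 317 322 154 160 [-0.0005  0.1975]
[ 0.5275 -0.0845  0.4508] [ 0.8807 -1.2911 -0.2216]
```

View pics/e1.png

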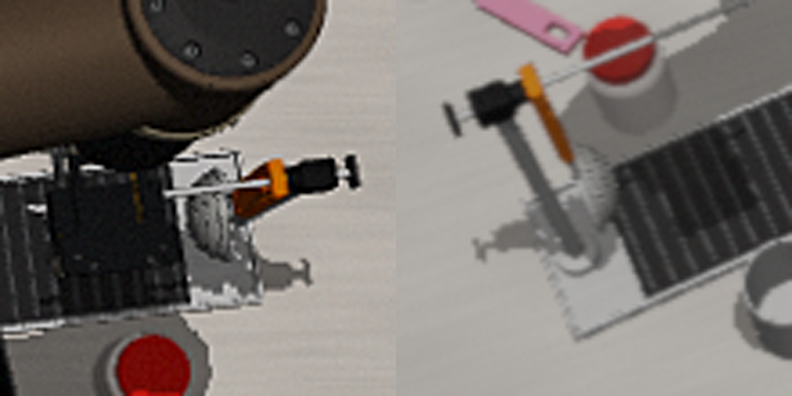

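The strainer hangs against the nose, its handle parallel to the post in the picture, and blue is unmoved. Quick numeric tilt and rest check after a wait.

>>> {"fn": "carry_out", "kwargs": {"commands": [0, 0, 0, 0, -0.5, 0, 0, 0, 0, -0.5, 0, 0, 0, 0, -0.5, 0, 0, 0, 0, -0.5, 0, 0, 0, 0, -0.5, 0, 0, 0, 0, -0.5, 0, 0, 0, 0, -0.5, 0, 0, 0, 0, -0.5]}}

```text
time_s: 25.85
tcp_pos: [0.5276, -0.0848, 0.4499]
eef_rot: [-180.0, 0.0, -84.1]
contact_force: [-0.3, 0.5, -0.2]
gripper_width: 0.0656
```

Run:
```python
from h import *
a=np.radians(5.95);ex=np.array([np.cos(a),np.sin(a),0]);ey=np.array([-np.sin(a),np.cos(a),0]);c0=np.array([.5025,-.0353,0])
P=lambda y,z:c0+ex*.001+ey*y+np.array([0,0,z])
for k in range(3):
    C=cams.capture("scene");h=cv2.cvtColor(C["frame"],cv2.COLOR_RGB2HSV)
    m=((h[...,0]>=8)&(h[...,0]<=22)&(h[...,1]>150)&(h[...,2]>60));m[:,:150]=0;m[:,230:]=0;m[:190]=0;m[280:]=0
    v,u=np.nonzero(m);L=v>=v.max()-2;print(u.mean(),v.mean(),"bottom",u[L].mean(),v.max())
for t in(-.15,0,.15):
    print("tilt",t,proj(C,P(-.229,.312)),"bottom",proj(C,P(-.229+.104*np.sin(t),.312-.104*np.cos(t))))
```

```text
185.77894736842106 220.0842105263158 bottom 192.125 234
185.77894736842106 220.0842105263158 bottom 192.125 234
185.77894736842106 220.0842105263158 bottom 192.125 234
tilt -0.15 [182.66307139 213.92808191] bottom [185.97291422 232.67186306]
tilt 0 [182.66307139 213.92808191] bottom [191.11146513 230.73209362]
tilt 0.15 [182.66307139 213.92808191] bottom [196.04224083 228.45247669]
```

At rest, with tilt about 0. Handing in.

```bash
python3 -c "
from plant import r
print(r.close_job())"
```

```text
the job is handed in; nothing more can be done
None
```

The orange strainer now hangs on the service bar, pushed home against the clamp head and released. I handed the job in at about 26 s; no verdict was reported.

- **Path:** I gripped it by the handle edges, slid it along the drain bar and lifted it 16 mm over the end stop. I then threaded it onto the service bar and slid it to the clamp head.
- **Bar height:** The images put the service bar about 9 mm above middle height. Lowering the slot until it touched gave the same answer, bar top at about 312 mm.
- **Forces:** Threading showed no contact force. The largest reading I saw was about 5.4 N, when pressing it home against the nose.
- **Final position:** The two cameras put the strainer at rack y of about −0.2287 and −0.2284 (target −0.229). They put x at 2.5 and 1.7 mm, within the ±8 mm allowed.
- **Upright and still:** Tilt is near zero, and it did not move across three frames.
- **Other objects:** The blue strainer's measured position is unchanged at y of about 0.197. I did not re-measure the mug, jug and jar, but nothing came near them. The arm ended clear of everything.
- **One disagreement:** While sliding home I felt about 2–3 N some 2–5 mm short of the nose. It went away when I raised the strainer 0.6 mm, so it was friction on the bar. I then pushed on until it made real contact.

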